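# Slide the shoehorn out over the shelf edge by its brass tip

### The arm

A 6-joint arm with a two-finger parallel gripper is mounted at the origin on the work surface. World frame = base frame: x ahead of the robot, y to its left, z up, the work surface at z = 0. Lengths are in m, angles in degrees, forces in N, time in s.
With the tool pointing down it reaches from about 0.25 to 0.725 m from the base axis. Payload 9.7 kg.
Tool frame: the origin (TCP) lies between the finger pads; the fingertips stand 11 mm ahead of it and the grasp point (between the pads) lies 8 mm behind it; z points along the fingers, y is the direction in which the jaws open and shut (so a half turn about z gives the same grasp; the last joint's range is limited). The gripper opens to 85 mm and grips with 20 to 120 N. Pads are 22 mm wide; open, the fingers measure 114 mm over their backs; the gripper's body (76 mm by 85 mm) begins 54 mm behind the grasp point. The pads swing forward as they close: fully open they stand 13 mm farther back than shut.
Start: joints at [-68.297, 4.979, 10.078, 95.1, 0, 90], TCP at [0.203, -0.511, 0.242] pointing down, gripper open.
Joint ranges: [-179.16, 179.16], [-48.56, 103.87], [-65.8, 70.77], [-126.05, 130.52], [-82.76, 87.17], [-180, 180]. Speed limits (degrees/s): [127.2, 127.2, 147.25, 180, 180, 180].

### API

Orientations are given as [roll, pitch, yaw] about the fixed x, y, z axes, in that order (R = Rz(yaw) Ry(pitch) Rx(roll)).
In Python, from workcell import bot gives the robot as it stands.
- The arm moves only by the tool play_rows, never from a script. Its argument "targets" is a list of rows, each an object of numbers: "fingers": the gripper command: -1 is shut, 1 is fully open, values between are in proportion; "x", "y", "z": the shift along the tool's x, y, z in m; "wx", "wy", "wz": the turn, a rotation vector about the tool's x, y, z in degrees. In form: [{"fingers": .., "x": .., "y": .., "z": .., "wx": .., "wy": .., "wz": ..}, ...]. A call has 1 to 20 rows; each row is the pose to reach, as a shift and turn from the pose commanded when the call began, along the tool's axes at that moment; what a row does not reach only later rows make up. A row lasts 1/12 s, in which the tool goes at most 41.7 mm and 7.16 degrees, less where a joint would pass 70% of its speed; a pose out of reach is approached as far as the arm can. A call with a gripper value outside its range is refused whole. The fingers move at their own pace and stop on an object; "grip_force" is the grip in N (left out, the last holds). Time passes only in rows, so rows that repeat a pose let the fingers close. It gives the time, the measured TCP pose, the force and the opening at its end, in the units of the state.
- bot.get_obs(): the state, without advancing time (a new reading comes with each control period).
- bot.camera(name): name is "scene" or "top" or "wrist"; returns (picture, depth): 400x640x3 uint8, blue, green, red; 400x640 float32, m along the optical axis (not along the pixel's ray), 0 where there is no reading.
- bot.get_calibration(name): a dict with "fx", "fy", "cx", "cy" (pixels), "camera_from_world" (4x4, takes a point from world to camera coordinates). Camera axes: x right, y down, z forward; pixel columns grow to the right and rows downward; lengths in m; the calibration is good to about 2 mm. A picture is of the moment at which its call begins: read the wrist's pose just before it. get_calibration takes no time and is no camera call; for the wrist camera it gives the pose at the moment of the call.
- bot.job_done(): hands the job in, once; it reports no verdict.
Trained networks look in the newest picture that a camera, given by its name, has taken for a name from the list of things; names that differ only in an ending like _2 or _b are one class to them, and where a whole thing is asked for, a point or a joint stands for the part that bears it (a point fixed in the world has none). Each returns a list of dicts, best first, with "confidence" (0 to 1); they miss things now and then, are a little off and sometimes report something else, mostly with a low value. They report only what shows in the picture. A call takes as long as a camera call.
- bot.look_for(query, camera): "extent" ([left, top, right, bottom] in pixels, round what is visible of it).
- bot.outline_of(query, camera): "region" (400x640 bool, what is visible of it) and "extent" ([left, top, right, bottom] in pixels, round what is visible of it).
- bot.place_of(query, camera): "point" ([row, column] in pixels: a listed point, or the origin of a listed thing).
The state is a dict: "time": time; "q": joint angles; "qd": joint speeds; "joint_efforts": joint torques, N m; "ee_pos": TCP position; "tcp_rot": TCP orientation; "wrist_force": force on the tool from outside, world axes, zero at the start; "torque": the same for the moment, N m; "opening": finger opening in m.
Only numpy, scipy, OpenCV 4.12 (cv2) and the standard library are available. Lean on these libraries where they do the work, as an engineer would, in place of code of your own. Each camera call takes 0.05 s, during which the arm holds its last target.

### The job

Push the shoehorn along the white shelf until exactly its brass tip sticks out past the shelf's front edge, with the seam between brass and wood right over the edge and the shoehorn pointing straight out, square to the edge. Only slide it, flat on the shelf: do not pick it up, tip it or let it fall off. Leave the spray bottle, the scrub brush and the open drawer as they are.

Things in the scene. Friction and masses are not known exactly. Their poses are not given: they have to be found in the camera images.
- shelf: Fixed white steel shelf board, 360 mm deep (its x), 1120 mm wide (its y), 30 mm thick. Origin: centre of the board's underside; the flat top is at z = +30 mm in its frame. Its -x side is the front edge, facing the robot, with open air below and before it. It may stand turned a few degrees.
- shelf_front_edge (a point): Middle of the shelf's front top edge. Axes as the shelf's: x points from the front edge in over the shelf, square to the edge; y runs along the edge; z up, z = 0 being the shelf's top.
- shoehorn: Flat loose shoehorn lying on the shelf, 6 mm thick, about 80 g: dark wooden handle 110 x 32 mm with a square end, and brass tip 40 mm long, rounded, 38 mm at its widest. Origin: middle of its length, underside. Along its x: tip end -75 mm, brass-wood seam -35 mm, square handle end +75 mm. At the start the tip points to the front edge, up to 0.4 rad askew, and nothing overhangs.
- brass_seam (a point): Point on the shoehorn's centre line, on its underside, where the brass tip meets the wooden handle (35 mm from the origin towards the tip).
- spray_bottle: Loose amber glass spray bottle with white press button cap, 56 mm diameter, 140 mm tall, standing on the shelf on one side of the shoehorn. Origin: centre of its base. Not to be disturbed.
- scrub_brush: Loose bamboo scrub brush, 130 x 50 x 38 mm, lying bristles down on the shelf on the other side of the shoehorn. Origin: centre of its underside, x along its length. Not to be disturbed.
- drawers: Stack of three clear plastic drawers, 220 x 220 x 165 mm tall, fixed on the shelf near one end (a blue-lidded cardboard shoe box, 248 x 208 x 122 mm, is fixed near the other end, and the two may be swapped). Origin: centre of its underside. The top drawer stands pulled open towards the robot.
- drawers_drawer0_handle (a point): Grip point of the small white knob of the open top drawer (35 mm out from the drawer's front). Not to be disturbed.

How it is judged:
By the outcome, as a careful person would: the job done as asked, in the order asked, and still so for the second after the job is handed in, with the robot touching nothing.
It also fails if it takes over 48 s, if anything falls off the work surface, if the arm or the gripper's body presses on something with over 40 N, if the wrist force passes 120 N, or if a joint passes its speed limit or range.

## Working session

There is one attempt and no reset: what is moved stays moved. The work goes in short steps, Python scripts to look and compute and a tool call to move; the robot and the scene stay as the last step left them, time stands still between calls to the robot, and variables do not carry over. Pictures are saved under pics/ and viewed, and the job is handed in when it is done.

Besides the shell and the picture viewer there is one more tool, called after "Emit:" by a JSON object that holds its "op" and its "data", one argument or row to a line. play_rows: Moves the arm, as the interface text tells. Its arguments: {"type":"object","properties":{"targets":{"type":"array","items":{"type":"object","properties":{"fingers":{"type":"number"},"x":{"type":"number"},"y":{"type":"number"},"z":{"type":"number"},"wx":{"type":"number"},"wy":{"type":"number"},"wz":{"type":"number"}}}},"grip_force":{"type":"number"}},"required":["targets"]}

```bash
ls; mkdir -p pics
python3 - <<'E'
from workcell import bot
import cv2,numpy as np
o=bot.get_obs();print(o)
for n in ["scene","top"]:
    p,d=bot.camera(n);cv2.imwrite(f"pics/{n}0.png",p);np.savez(f"{n}0.npz",p=p,d=d)
    c=bot.get_calibration(n);print(n,c)
    for q in ["shoehorn","brass_seam","shelf_front_edge","spray_bottle","scrub_brush"]:
        r=bot.place_of(q,n);print(q,[(x['point'],round(x['confidence'],2)) for x in r[:2]])
E
```

```text
pics
{'time': 0.0, 'q': array([-6.82972892e+01,  5.01440486e+00,  1.00338560e+01,  9.51009074e+01,
        1.07679738e-03,  9.00006249e+01]), 'qd': array([ 0.01938177, -0.02855714,  0.01408878,  0.06176391,  0.06258933,
        0.06832182]), 'joint_efforts': array([-4.85359778e-04, -5.20391929e+01,  4.64796388e+01,  1.64194970e-02,
       -1.49154562e-05, -1.67100279e-05]), 'ee_pos': array([ 0.20330705, -0.51080378,  0.24154601]), 'tcp_rot': array([-1.79918544e+02, -1.07590782e-03,  2.17020843e+01]), 'wrist_force': array([ 0.17614577, -0.8202013 ,  0.27642464]), 'torque': array([ 0.04197791,  0.00866493, -0.00108127]), 'opening': 0.08528981306037124}
scene {'fx': 463.3208253738255, 'fy': 463.3208253738255, 'cx': 322.6981569395304, 'cy': 206.30999446316926, 'camera_from_world': array([[ 0.47234605,  0.88123857, -0.01754418, -0.28375367],
       [ 0.58821576, -0.32998393, -0.73831756, -0.24113152],
       [-0.65642321,  0.33842162, -0.67422502,  1.57256572],
       [ 0.        ,  0.        ,  0.        ,  1.        ]])}
shoehorn [([227.4, 328.5], 0.7)]
brass_seam [([218.8, 325.2], 0.79)]
shelf_front_edge [([201.6, 308.3], 0.58)]
spray_bottle [([228.7, 412.3], 0.73)]
scrub_brush []
top {'fx': 505.7585953543658, 'fy': 505.7585953543658, 'cx': 318.3582509921583, 'cy': 207.50817604206838, 'camera_from_world': array([[-0.03437321, -0.99939975, -0.00431544,  0.01349605],
       [-0.97724138,  0.03451488, -0.20930363,  0.57688595],
       [ 0.20932694, -0.00297721, -0.97784118,  1.31850246],
       [ 0.        ,  0.        ,  0.        ,  1.        ]])}
shoehorn [([217.7, 301.7], 0.73), ([246.9, 468.8], 0.47)]
brass_seam [([230.7, 298.5], 0.79)]
shelf_front_edge [([255.2, 303.2], 0.93)]
spray_bottle []
scrub_brush [([202.1, 377.9], 0.9)]
```

View pics/scene0.png

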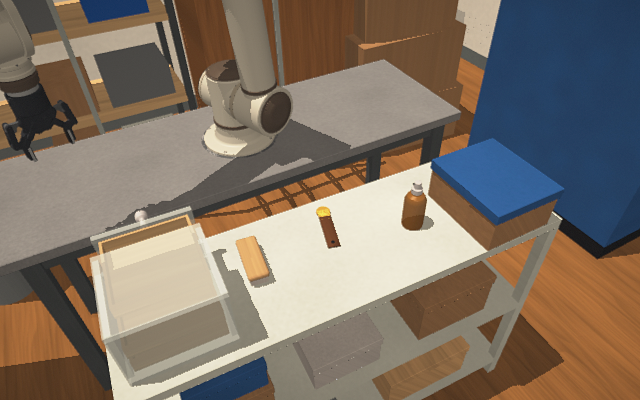

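View pics/top0.png

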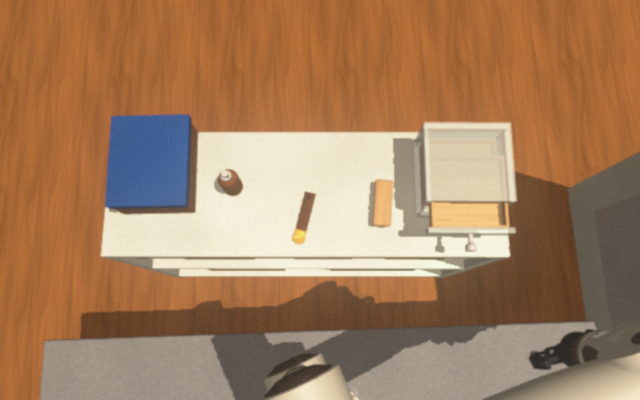

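The shelf stands across a gap from the table. The shoehorn is at about (303,218) in the top view with its brass tip towards the edge, the brush is at (383,203), the bottle at (229,182), and the open drawer's knob at (471,243). Next I measure these in world coordinates.

```bash
cat > h.py <<'E'
from workcell import bot
import cv2,numpy as np
def deproj(c,u,v,d):
    pc=np.stack([(u-c['cx'])/c['fx']*d,(v-c['cy'])/c['fy']*d,d,np.ones_like(d)],-1)
    return (pc@np.linalg.inv(c['camera_from_world']).T)[...,:3]
def cloud(c,d):
    v,u=np.mgrid[0:400,0:640].astype(float)
    return deproj(c,u,v,d.astype(float))
def onplane(c,u,v,z):
    T=np.linalg.inv(c['camera_from_world']);o=T[:3,3]
    r=np.stack([(u-c['cx'])/c['fx'],(v-c['cy'])/c['fy'],np.ones_like(u)],-1)@T[:3,:3].T
    return o+r*((z-o[2])/r[...,2])[...,None]
def proj(c,P):
    q=np.c_[P,np.ones(len(P))]@c['camera_from_world'].T
    return np.c_[q[:,0]/q[:,2]*c['fx']+c['cx'],q[:,1]/q[:,2]*c['fy']+c['cy']]
def split(c,p,mask,z):
    """brass/wood masks -> points on plane z"""
    hsv=cv2.cvtColor(p,cv2.COLOR_BGR2HSV)
    return hsv
E
python3 - <<'E'
from h import *
for n in ["scene","top"]:
    f=np.load(f"{n}0.npz");p,d=f['p'],f['d'];c=bot.get_calibration(n)
    W=cloud(c,d);hsv=cv2.cvtColor(p,cv2.COLOR_BGR2HSV)
    white=(hsv[...,1]<45)&(hsv[...,2]>190)&(d>0)
    P=W[white]; h,e=np.histogram(P[:,2],bins=np.arange(-.5,.5,.005)); k=h.argmax(); z0=e[k]
    s=white&(abs(W[...,2]-z0-.0025)<.008); z=np.median(W[s][:,2]);print(n,"shelf z",z,h[k-2:k+3])
    P=W[s]; P=P[abs(P[:,2]-z)<.008]
    # front edge: per column bins in y min x
    ys=np.arange(-.4,.4,.02);E=[]
    for y in ys:
        q=P[abs(P[:,1]-y)<.005]
        if len(q)>8:E.append((y,np.percentile(q[:,0],1),q[:,0].max()))
    E=np.array(E);print(np.round(E,3).tolist())
E
python3 - <<'E'
from h import *
bot.camera("top");bot.camera("scene")
for n in ["top","scene"]:
    for q in ["shoehorn","spray_bottle","scrub_brush","drawers","drawers_drawer0_handle"]:
        r=bot.outline_of(q,n);print(n,q,[(x['extent'],round(x['confidence'],2)) for x in r[:2]])
        if r: np.save(f"m_{n}_{q}.npy",r[0]['region'])
E
```

```text
scene shelf z 0.029735058810190562 [   73    43 13574 10535    15]
[[-0.4, 0.774, 0.795], [-0.38, 0.777, 0.797], [-0.36, 0.777, 0.798], [-0.34, 0.777, 0.798], [-0.32, 0.779, 0.798], [-0.3, 0.779, 0.8], [-0.28, 0.781, 0.8], [-0.26, 0.518, 0.801], [-0.24, 0.443, 0.802], [-0.22, 0.448, 0.801], [-0.2, 0.448, 0.803], [-0.18, 0.448, 0.803], [-0.16, 0.448, 0.804], [-0.14, 0.451, 0.804], [-0.12, 0.451, 0.805], [-0.1, 0.452, 0.805], [-0.08, 0.452, 0.807], [-0.06, 0.455, 0.807], [-0.04, 0.455, 0.808], [-0.02, 0.457, 0.809], [0.0, 0.457, 0.807], [0.02, 0.456, 0.809], [0.04, 0.457, 0.811], [0.06, 0.459, 0.811], [0.08, 0.457, 0.811], [0.1, 0.462, 0.813], [0.12, 0.46, 0.814], [0.14, 0.462, 0.814], [0.16, 0.464, 0.815], [0.18, 0.464, 0.817], [0.2, 0.465, 0.816], [0.22, 0.465, 0.818], [0.24, 0.463, 0.818], [0.26, 0.464, 0.819], [0.28, 0.465, 0.818], [0.3, 0.465, 0.818], [0.32, 0.468, 0.82], [0.34, 0.466, 0.801], [0.36, 0.466, 0.559], [0.38, 0.466, 0.536]]
top shelf z 0.030424246507328223 [  917 11524 13499  1574    19]
[[-0.4, 0.436, 0.487], [-0.38, 0.437, 0.485], [-0.36, 0.438, 0.489], [-0.34, 0.43
[... 781 characters left out ...]
0.38, 0.464, 0.579]]
top shoehorn [([290.3, 194.7, 313.9, 245.8], 0.78)]
top spray_bottle [([217.5, 169.7, 243.5, 196.1], 0.97), ([100.6, 131.6, 514.0, 276.2], 0.64)]
top scrub_brush [([370.9, 181.6, 395.6, 228.3], 0.8), ([425.7, 202.6, 516.2, 251.4], 0.26)]
top drawers [([413.0, 118.3, 513.6, 254.0], 0.82)]
top drawers_drawer0_handle [([424.1, 203.4, 516.3, 250.0], 0.55)]
scene shoehorn [([316.8, 208.1, 339.3, 245.8], 0.81)]
scene spray_bottle [([406.1, 185.0, 426.5, 232.0], 0.65)]
scene scrub_brush [([235.4, 238.3, 266.7, 284.5], 0.57)]
scene drawers [([88.9, 204.1, 240.3, 382.5], 0.97)]
scene drawers_drawer0_handle [([88.2, 207.2, 193.0, 255.7], 0.56), ([91.1, 206.7, 238.5, 387.0], 0.36)]
```

```bash
cat >> h.py <<'E'
def shoe(c,p,region,z=0.036):
    hsv=cv2.cvtColor(p,cv2.COLOR_BGR2HSV)
    k=cv2.dilate(region.astype(np.uint8),np.ones((7,7)))>0
    br=k&(hsv[...,1]>150)&(hsv[...,2]>150)
    wd=k&(hsv[...,2]<150)&(hsv[...,1]>60)
    out={}
    for nm,m in(("brass",br),("wood",wd)):
        v,u=np.nonzero(m);out[nm]=onplane(c,u.astype(float),v.astype(float),z)[:,:2]
    w=out["wood"].astype(np.float32);r=cv2.minAreaRect(w)
    cen=np.array(r[0]);box=cv2.boxPoints(r)
    e=[box[1]-box[0],box[2]-box[1]];a=max(e,key=np.linalg.norm);L=np.linalg.norm(a);a=a/L
    if a[0]<0:a=-a
    W=min(map(np.linalg.norm,e))
    pr=(out["brass"]-cen)@a; 
    return dict(cen=cen,axis=a,yaw=np.degrees(np.arctan2(a[1],a[0])),L=L,W=W,end=cen+a*L/2,seam=cen-a*L/2,brass_range=(pr.min(),pr.max()),n=(len(w),len(out["brass"])))
E
python3 - <<'E'
from h import *
for n in ["top","scene"]:
    f=np.load(f"{n}0.npz");c=bot.get_calibration(n)
    print(n,shoe(c,f['p'],np.load(f"m_{n}_shoehorn.npy")))
    W=cloud(c,f['d'])
    for q in ["spray_bottle","scrub_brush"]:
        P=W[np.load(f"m_{n}_{q}.npy")];P=P[P[:,2]>.036];print(q,np.percentile(P,[3,50,97],axis=0).round(3).tolist())
E
```

```text
top {'cen': array([0.57488137, 0.0306564 ]), 'axis': array([ 0.9602736 , -0.27906036], dtype=float32), 'yaw': np.float32(-16.20413), 'L': np.float32(0.10282546), 'W': np.float32(0.02601851), 'end': array([0.62425166, 0.01630914]), 'seam': array([0.52551109, 0.04500365]), 'brass_range': (np.float64(-0.09036348420218872), np.float64(-0.0541138565253611)), 'n': (327, 67)}
spray_bottle [[0.625, 0.204, 0.044], [0.641, 0.223, 0.124], [0.671, 0.252, 0.172]]
scrub_brush [[0.524, -0.207, 0.062], [0.585, -0.181, 0.068], [0.643, -0.156, 0.074]]
scene {'cen': array([0.57799852, 0.03104192]), 'axis': array([ 0.9614661, -0.2749236], dtype=float32), 'yaw': np.float32(-15.95746), 'L': np.float32(0.111855365), 'W': np.float32(0.03095693), 'end': array([0.63177109, 0.01566608]), 'seam': array([0.52422595, 0.04641776]), 'brass_range': (np.float64(-0.09319724657149345), np.float64(-0.04592521742979577)), 'n': (380, 114)}
spray_bottle [[0.642, 0.205, 0.041], [0.668, 0.219, 0.106], [0.682, 0.245, 0.168]]
scrub_brush [[0.533, -0.208, 0.043], [0.602, -0.183, 0.067], [0.652, -0.158, 0.07]]
```

```bash
cat >> h.py <<'E'
from scipy.spatial.transform import Rotation as Ro
def cmd(pos,rpy=None,verbose=True,ref=None):
    o=bot.get_obs();R=Ro.from_euler('xyz',o['tcp_rot'],degrees=True)
    s=R.inv().apply(np.array(pos)-o['ee_pos'])
    w=[0,0,0] if rpy is None else (R.inv()*Ro.from_euler('xyz',rpy,degrees=True)).as_rotvec(degrees=True)
    print("t",round(o['time'],2),"at",o['ee_pos'].round(4),o['tcp_rot'].round(2),"shift",np.round(s,4),"turn",np.round(w,2));return s,w
E
python3 - <<'E'
from h import *
cmd([.64,.012,.30],[180,0,-16])
E
```

```text
t 1.2 at [ 0.2034 -0.511   0.2423] [180.    0.   21.7] shift [ 0.5991 -0.3245 -0.0577] turn [ 0.   0.  37.7]
```

Emit:
{"op": "play_rows", "data": {
  "targets": [
    {"fingers": -1,"x": 0,"y": 0,"z": -0.04,"wz": 0},
    {"fingers": -1,"x": 0.03,"y": -0.016,"z": -0.058,"wz": 4},
    {"fingers": -1,"x": 0.065,"y": -0.035,"z": -0.058,"wz": 8},
    {"fingers": -1,"x": 0.1,"y": -0.054,"z": -0.058,"wz": 12},
    {"fingers": -1,"x": 0.135,"y": -0.073,"z": -0.058,"wz": 16},
    {"fingers": -1,"x": 0.17,"y": -0.092,"z": -0.058,"wz": 20},
    {"fingers": -1,"x": 0.205,"y": -0.111,"z": -0.058,"wz": 24},
    {"fingers": -1,"x": 0.24,"y": -0.13,"z": -0.058,"wz": 28},
    {"fingers": -1,"x": 0.275,"y": -0.149,"z": -0.058,"wz": 32},
    {"fingers": -1,"x": 0.31,"y": -0.168,"z": -0.058,"wz": 36},
    {"fingers": -1,"x": 0.345,"y": -0.187,"z": -0.058,"wz": 37.7},
    {"fingers": -1,"x": 0.38,"y": -0.206,"z": -0.058,"wz": 37.7},
    {"fingers": -1,"x": 0.415,"y": -0.225,"z": -0.058,"wz": 37.7},
    {"fingers": -1,"x": 0.45,"y": -0.244,"z": -0.058,"wz": 37.7},
    {"fingers": -1,"x": 0.485,"y": -0.263,"z": -0.058,"wz": 37.7},
    {"fingers": -1,"x": 0.52,"y": -0.282,"z": -0.058,"wz": 37.7},
    {"fingers": -1,"x": 0.56,"y": -0.303,"z": -0.058,"wz": 37.7},
    {"fingers": -1,"x": 0.599,"y": -0.3245,"z": -0.058,"wz": 37.7},
    {"fingers": -1,"x": 0.599,"y": -0.3245,"z": -0.058,"wz": 37.7},
    {"fingers": -1,"x": 0.599,"y": -0.3245,"z": -0.058,"wz": 37.7}
  ]
}}

```text
$.targets[0]: bad value
```

Run:
```python
from h import *
o=bot.get_obs();print(o['time'],o['ee_pos'],o['tcp_rot'],o['opening'],o['q'].round(1))
c=bot.get_calibration("wrist");p,d=bot.camera("wrist");cv2.imwrite("pics/w1.png",p);print(c)
np.savez("w1.npz",p=p,d=d)
r=bot.outline_of("shoehorn","wrist");print([(x['extent'],x['confidence']) for x in r])
if r:print(shoe(c,p,r[0]['region']))
```

```text
1.2 [ 0.20339415 -0.51102484  0.24229154] [1.79998522e+02 1.59371998e-03 2.17035524e+01] 0.08544215079820118 [-68.3   5.   10.1  95.1  -0.   90. ]
{'fx': 297.19574322369516, 'fy': 297.19574322369516, 'cx': 324.33265620498815, 'cy': 196.99762410598024, 'camera_from_world': array([[ 0.3686079 , -0.92958336, -0.00173128, -0.54935494],
       [-0.89033285, -0.35357815,  0.28686217, -0.03589436],
       [-0.26727445, -0.10419825, -0.9579703 ,  0.3797831 ],
       [ 0.        ,  0.        ,  0.        ,  1.        ]])}
[]
```

View pics/w1.png

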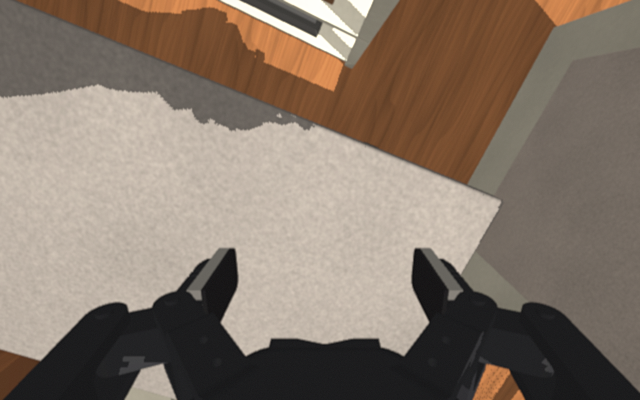

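Emit:
{"op": "play_rows", "data": {
  "targets": [
    {"fingers": -1,"x": 0,"y": 0,"z": -0.04,"wx": 0,"wy": 0,"wz": -7},
    {"fingers": -1,"x": 0.03,"y": -0.016,"z": -0.058,"wx": 0,"wy": 0,"wz": -14},
    {"fingers": -1,"x": 0.065,"y": -0.035,"z": -0.058,"wx": 0,"wy": 0,"wz": -21},
    {"fingers": -1,"x": 0.1,"y": -0.054,"z": -0.058,"wx": 0,"wy": 0,"wz": -28},
    {"fingers": -1,"x": 0.135,"y": -0.073,"z": -0.058,"wx": 0,"wy": 0,"wz": -35},
    {"fingers": -1,"x": 0.17,"y": -0.092,"z": -0.058,"wx": 0,"wy": 0,"wz": -42},
    {"fingers": -1,"x": 0.205,"y": -0.111,"z": -0.058,"wx": 0,"wy": 0,"wz": -49},
    {"fingers": -1,"x": 0.24,"y": -0.13,"z": -0.058,"wx": 0,"wy": 0,"wz": -56},
    {"fingers": -1,"x": 0.275,"y": -0.149,"z": -0.058,"wx": 0,"wy": 0,"wz": -63},
    {"fingers": -1,"x": 0.31,"y": -0.168,"z": -0.058,"wx": 0,"wy": 0,"wz": -70},
    {"fingers": -1,"x": 0.345,"y": -0.187,"z": -0.058,"wx": 0,"wy": 0,"wz": -77},
    {"fingers": -1,"x": 0.38,"y": -0.206,"z": -0.058,"wx": 0,"wy": 0,"wz": -84},
    {"fingers": -1,"x": 0.415,"y": -0.225,"z": -0.058,"wx": 0,"wy": 0,"wz": -91},
    {"fingers": -1,"x": 0.45,"y": -0.244,"z": -0.058,"wx": 0,"wy": 0,"wz": -98},
    {"fingers": -1,"x": 0.485,"y": -0.263,"z": -0.058,"wx": 0,"wy": 0,"wz": -105},
    {"fingers": -1,"x": 0.52,"y": -0.282,"z": -0.058,"wx": 0,"wy": 0,"wz": -112},
    {"fingers": -1,"x": 0.56,"y": -0.303,"z": -0.058,"wx": 0,"wy": 0,"wz": -119},
    {"fingers": -1,"x": 0.599,"y": -0.3245,"z": -0.058,"wx": 0,"wy": 0,"wz": -126},
    {"fingers": -1,"x": 0.599,"y": -0.3245,"z": -0.058,"wx": 0,"wy": 0,"wz": -133},
    {"fingers": -1,"x": 0.599,"y": -0.3245,"z": -0.058,"wx": 0,"wy": 0,"wz": -140}
  ]
}}

```text
time: 2.97
ee_pos: [0.6414, 0.0148, 0.2982]
tcp_rot: [-180.0, -0.1, 162.2]
wrist_force: [-1.4, -1.4, 0.5]
opening: -0.0001
```

Run:
```python
from h import *
o=bot.get_obs();print(o['time'],o['ee_pos'],o['tcp_rot'],o['opening'],o['q'].round(1))
c=bot.get_calibration("wrist");p,d=bot.camera("wrist");cv2.imwrite("pics/w2.png",p)
np.savez("w2.npz",p=p,d=d)
r=bot.outline_of("shoehorn","wrist");print([(x['extent'],x['confidence']) for x in r])
if r:print(shoe(c,p,r[0]['region']))
```

```text
2.9667 [0.64140441 0.01477753 0.29816579] [-1.79968419e+02 -1.39576339e-01  1.62243987e+02] -0.00013345143083750264 [  1.3  20.8  35.1 104.5   0.   19.1]
[([302.2, 29.9, 337.8, 157.7], 0.64)]
{'cen': array([0.56836665, 0.03320611]), 'axis': array([ 0.9544791, -0.2982778], dtype=float32), 'yaw': np.float32(-17.35419), 'L': np.float32(0.12318168), 'W': np.float32(0.033128552), 'end': array([0.62715381, 0.01483493]), 'seam': array([0.50957948, 0.05157728]), 'brass_range': (np.float64(-0.08447934635493201), np.float64(-0.03596962621316525)), 'n': (2157, 695)}
```

View pics/w2.png

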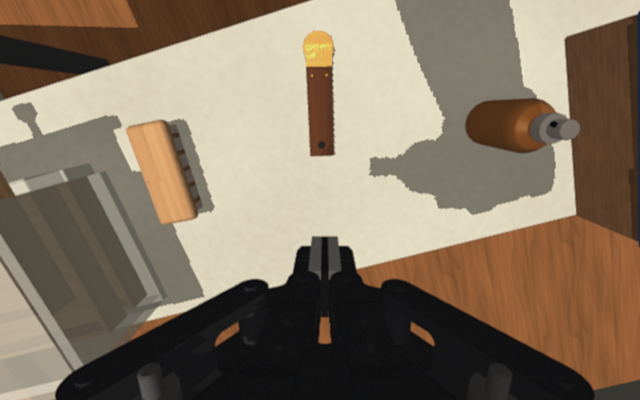

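The shoehorn runs from its brass tip at (318,30) to its handle end at (320,155), seam at row ~67. The front edge is the slanted boundary above it, from (0,100) to (310,0), and the bottle and brush are well clear at the sides. I'll make the seam and edge measurement sharper.

```bash
cat >> h.py <<'E'
def measure(c,p,d,region,zt=0.030,dbg=None,edge=True):
    hsv=cv2.cvtColor(p,cv2.COLOR_BGR2HSV).astype(int)
    k=cv2.dilate(region.astype(np.uint8),np.ones((9,9)))>0
    fg=k&(hsv[...,1]>90)
    wood=fg&(hsv[...,2]<130); brass=fg&(hsv[...,2]>=150)
    m=cv2.morphologyEx(wood.astype(np.uint8),cv2.MORPH_CLOSE,np.ones((3,3)))
    m=cv2.morphologyEx(m,cv2.MORPH_OPEN,np.ones((5,5)))
    n,l,s,_=cv2.connectedComponentsWithStats(m);w=l==1+np.argmax(s[1:,4])
    v,u=np.nonzero(w);P=onplane(c,u.astype(float),v.astype(float),zt+.006)[:,:2]
    cen=P.mean(0);a=np.linalg.svd(P-cen,full_matrices=False)[2][0];a=a*np.sign(a[0])
    # centre strip: bins along axis, half-width strip 8mm
    nrm=np.array([-a[1],a[0]])
    # refine axis: fit midline between the sides
    t=(P-cen)@a;q=(P-cen)@nrm
    tb=np.arange(-.045,.0451,.005);mid=[];
    for x in tb:
        g=abs(t-x)<.003
        if g.sum()>5:mid.append((x,(q[g].min()+q[g].max())/2,q[g].max()-q[g].min()))
    mid=np.array(mid);f=np.polyfit(mid[:,0],mid[:,1],1)
    a=a+f[0]*nrm;a/=np.linalg.norm(a);nrm=np.array([-a[1],a[0]]);cen=cen+f[1]*nrm
    # profile along centre line in V channel
    ts=np.arange(-.13,.09,.0005);V=[]
    for off in np.arange(-.008,.0081,.002):
        L=cen+np.outer(ts,a)+off*nrm
        uv=proj(c,np.c_[L,np.full(len(L),zt+.006)]).astype(np.float32)
        V.append(cv2.remap(p,uv[:,0].reshape(1,-1),uv[:,1].reshape(1,-1),cv2.INTER_LINEAR)[0].astype(float))
    V=np.median(V,0);g=V[:,1]  # green
    gs=np.convolve(g,np.ones(5)/5,'same')
    dg=np.gradient(gs); i1=np.argmin(np.where((ts<-.03)&(ts>-.08),dg,0)); i2=np.argmax(np.where(ts>.03,dg,0))
    out=dict(yaw=np.degrees(np.arctan2(a[1],a[0])),seam=cen+ts[i1]*a,end=cen+ts[i2]*a,L=ts[i2]-ts[i1],W=np.median(mid[:,2]))
    if edge:
        y=out['seam'][1]; ed=[]
        for yy in np.arange(y-.11,y+.111,.005):
            if abs(yy-y)<.03: continue
            xs=np.arange(.40,.50,.0005)
            uv=proj(c,np.c_[xs,np.full(len(xs),yy),np.full(len(xs),zt)]).astype(np.float32)
            I=(uv[:,0]>1)&(uv[:,0]<638)&(uv[:,1]>1)&(uv[:,1]<398)
            if I.sum()<40: continue
            pr=cv2.remap(p,uv[I,0].reshape(1,-1),uv[I,1].reshape(1,-1),cv2.INTER_LINEAR)[0].astype(float)[:,0]
            dd=np.gradient(np.convolve(pr,np.ones(5)/5,'valid'));j=dd.argmax()
            if dd[j]>4: ed.append((yy,xs[I][j+2]))
        ed=np.array(ed)
        if len(ed)>5:
            f=np.polyfit(ed[:,0],ed[:,1],1);r=ed[:,1]-np.polyval(f,ed[:,0]);g=abs(r-np.median(r))<.003
            f=np.polyfit(ed[g,0],ed[g,1],1);th=-np.arctan(f[0]);n=np.array([np.cos(th),np.sin(th)])
            out.update(edge=f,edge_yaw=np.degrees(th),n=(g.sum(),len(ed)),rms=np.std(ed[g,1]-np.polyval(f,ed[g,0])),
              seam_to_edge=(out['seam']-np.array([f[1],0]))@n,yaw_err=out['yaw']-np.degrees(th))
    return out
E
python3 - <<'E'
from h import *
f=np.load("w2.npz");c=bot.get_calibration("wrist")
r=bot.outline_of("shoehorn","wrist")
for k,v in measure(c,f['p'],f['d'],r[0]['region']).items():print(k,v)
W=cloud(c,f['d']);print(np.median(W[190:200,230:260,2]),np.median(W[80:130,400:430,2]),np.median(W[100:150,312:325,2]))
for n in["top","scene"]:
    f=np.load(n+"0.npz");print(n,measure(bot.get_calibration(n),f['p'],f['d'],np.load(f"m_{n}_shoehorn.npy")))
E
```

```text
yaw -16.479808669685156
seam [0.52247073 0.04501107]
end [0.62747244 0.01394839]
L 0.1095000000000001
W 0.02916596326249535
edge [0.04509804 0.44786225]
edge_yaw -2.5821776869450095
n (np.int64(17), 17)
rms 0.0001358471221622643
seam_to_edge 0.07250487770851823
yaw_err -13.897630982740147
0.030169923978158042 0.03052821142326298 0.03631002475012157Traceback (most recent call last):
  File "<stdin>", line 7, in <module>
  File "h.py", line 48, in measure
    n,l,s,_=cv2.connectedComponentsWithStats(m);w=l==1+np.argmax(s[1:,4])
                                                       ~~~~~~~~~^^^^^^^^^
    return _wrapfunc(a, 'argmax', axis=axis, out=out, **kwds)
    return bound(*args, **kwds)
ValueError: attempt to get argmax of an empty sequence
```

Run:
```python
from h import *
cmd([.6524,.0066,.0437],[180,0,163.5])
```

```text
t 3.12 at [0.64   0.0122 0.3   ] [-1.7999e+02 -2.0000e-02  1.6155e+02] shift [-0.0136 -0.0013  0.2563] turn [-0.01 -0.02 -1.95]
```

Emit:
{"op": "play_rows", "data": {
  "targets": [
    {"fingers": -1,"x": -0.0136,"y": -0.0013,"z": 0.035,"wx": 0,"wy": 0,"wz": -1.8},
    {"fingers": -1,"x": -0.0136,"y": -0.0013,"z": 0.07,"wx": 0,"wy": 0,"wz": -1.8},
    {"fingers": -1,"x": -0.0136,"y": -0.0013,"z": 0.105,"wx": 0,"wy": 0,"wz": -1.8},
    {"fingers": -1,"x": -0.0136,"y": -0.0013,"z": 0.14,"wx": 0,"wy": 0,"wz": -1.8},
    {"fingers": -1,"x": -0.0136,"y": -0.0013,"z": 0.175,"wx": 0,"wy": 0,"wz": -1.8},
    {"fingers": -1,"x": -0.0136,"y": -0.0013,"z": 0.205,"wx": 0,"wy": 0,"wz": -1.8},
    {"fingers": -1,"x": -0.0136,"y": -0.0013,"z": 0.23,"wx": 0,"wy": 0,"wz": -1.8},
    {"fingers": -1,"x": -0.0136,"y": -0.0013,"z": 0.245,"wx": 0,"wy": 0,"wz": -1.8},
    {"fingers": -1,"x": -0.0136,"y": -0.0013,"z": 0.253,"wx": 0,"wy": 0,"wz": -1.8},
    {"fingers": -1,"x": -0.0136,"y": -0.0013,"z": 0.256,"wx": 0,"wy": 0,"wz": -1.8},
    {"fingers": -1,"x": -0.0136,"y": -0.0013,"z": 0.256,"wx": 0,"wy": 0,"wz": -1.8},
    {"fingers": -1,"x": -0.0136,"y": -0.0013,"z": 0.256,"wx": 0,"wy": 0,"wz": -1.8}
  ]
}}

```text
time: 4.12
ee_pos: [0.6531, 0.0063, 0.0458]
tcp_rot: [180.0, 0.1, 163.4]
wrist_force: [0.5, -0.4, 0.8]
opening: -0.0002
```

```bash
cat > look.py <<'E'
from h import *
import sys
nm=sys.argv[1]
o=bot.get_obs();print(o['time'],o['ee_pos'].round(4),o['tcp_rot'].round(2),o['wrist_force'].round(1))
c=bot.get_calibration("wrist");p,d=bot.camera("wrist");cv2.imwrite(f"pics/{nm}.png",p)
np.savez(nm+".npz",p=p,d=d)
r=bot.outline_of("shoehorn","wrist");print([(x['extent'],x['confidence']) for x in r])
if r:
  np.save(nm+"_m.npy",r[0]['region'])
  M=measure(c,p,d,r[0]['region'])
  for k,v in M.items():print(k,v)
E
python3 look.py w3
```

```text
4.1167 [0.6531 0.0063 0.0458] [1.7997e+02 1.1000e-01 1.6342e+02] [ 0.5 -0.4  0.8]
[([289.5, 0.0, 366.5, 204.5], 0.88)]
yaw -15.943015936317366
seam [0.54822942 0.03847515]
end [0.62803686 0.01567661]
L 0.08300000000000007
W 0.03071257376649769
```

View pics/w3.png

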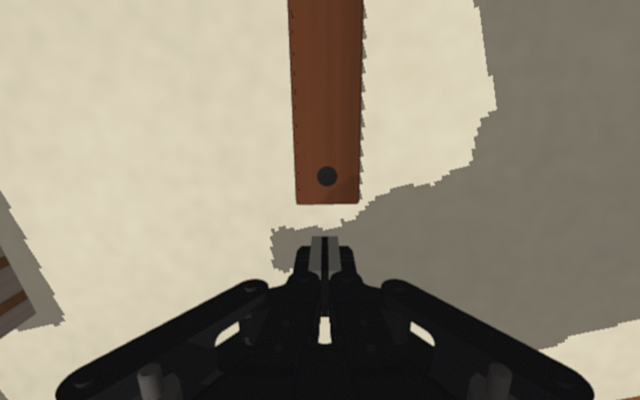

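Run:
```python
from h import *
o=bot.get_obs();print(o['ee_pos'])
P0=np.array([.6524,.0066,.0437]);R=Ro.from_euler('xyz',[180,0,163.5],degrees=True)
E0=np.array([.628,.0152]);a=lambda y:np.array([np.cos(np.radians(y)),np.sin(np.radians(y))])
com=E0-.075*a(-16);N=20
y=-16.
for i in range(N+1):
    tcp=com+(.075+.011)*a(y)
    s=R.inv().apply(np.r_[tcp,.0437]-P0)
    print(i,np.round(s*1000,1),"wz",round(-(y+180-163.5),2),tcp.round(4))
    com=com-.050/N*a(y+.34);y+=13.5/N
```

```text
[0.65326732 0.00640839 0.0460065 ]
0 [14.8  1.4  0. ] wz -0.5 [0.6386 0.0122]
1 [17.4  2.4  0. ] wz -1.18 [0.6364 0.0138]
2 [19.9  3.3  0. ] wz -1.85 [0.6343 0.0154]
3 [22.4  4.3  0. ] wz -2.53 [0.6321 0.017 ]
4 [25.   5.1  0. ] wz -3.2 [0.6299 0.0186]
5 [27.5  6.   0. ] wz -3.88 [0.6277 0.0202]
6 [30.1  6.8  0. ] wz -4.55 [0.6255 0.0217]
7 [32.7  7.6  0. ] wz -5.22 [0.6232 0.0232]
8 [35.3  8.4  0. ] wz -5.9 [0.621  0.0247]
9 [37.8  9.1  0. ] wz -6.58 [0.6187 0.0261]
10 [40.5  9.8  0. ] wz -7.25 [0.6164 0.0275]
11 [43.1 10.5  0. ] wz -7.93 [0.6141 0.0289]
12 [45.7 11.1  0. ] wz -8.6 [0.6118 0.0303]
13 [48.3 11.8  0. ] wz -9.28 [0.6094 0.0316]
14 [50.9 12.3  0. ] wz -9.95 [0.6071 0.0329]
15 [53.6 12.9  0. ] wz -10.62 [0.6047 0.0342]
16 [56.2 13.4  0. ] wz -11.3 [0.6023 0.0354]
17 [58.9 13.9  0. ] wz -11.97 [0.5999 0.0366]
18 [61.5 14.3  0. ] wz -12.65 [0.5975 0.0378]
19 [64.2 14.8  0. ] wz -13.33 [0.595 0.039]
20 [66.9 15.2  0. ] wz -14.0 [0.5926 0.0401]
```

Emit:
{"op": "play_rows", "data": {
  "targets": [
    {"fingers": -0.72,"x": 0.001,"y": 0.0013,"z": 0.001,"wx": 0,"wy": 0,"wz": -0.5},
    {"fingers": -0.72,"x": 0.002,"y": 0.0013,"z": 0.002,"wx": 0,"wy": 0,"wz": -0.5},
    {"fingers": -0.72,"x": 0.003,"y": 0.0013,"z": 0.003,"wx": 0,"wy": 0,"wz": -0.5},
    {"fingers": -0.72,"x": 0.003,"y": 0.0013,"z": 0.003,"wx": 0,"wy": 0,"wz": -0.5},
    {"fingers": -0.72,"x": 0.003,"y": 0.0013,"z": 0.003,"wx": 0,"wy": 0,"wz": -0.5}
  ]
}}

```text
time: 4.63
ee_pos: [0.6499, 0.0087, 0.0414]
tcp_rot: [180.0, 0.0, 164.0]
wrist_force: [0.5, 1.1, 1.0]
opening: 0.012
```

```bash
python3 look.py w4
```

```text
4.6333 [0.6499 0.0087 0.0414] [179.99   0.   164.01] [0.5 1.1 1. ]
[([285.4, 0.0, 366.5, 216.3], 0.93)]
yaw -15.939994202855017
seam [0.54245453 0.0401563 ]
end [0.62803246 0.01571419]
L 0.08900000000000008
W 0.030727115119662703
```

View pics/w4.png

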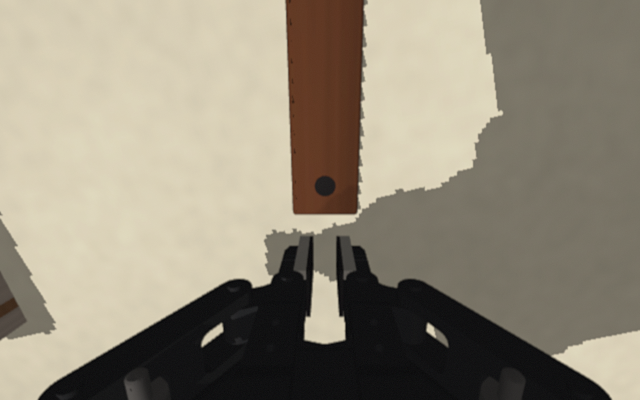

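Emit:
{"op": "play_rows", "data": {
  "targets": [
    {"fingers": -0.72,"x": 0.004,"y": 0,"z": -0.0015,"wx": 0,"wy": 0,"wz": 0},
    {"fingers": -0.72,"x": 0.008,"y": 0,"z": -0.0015,"wx": 0,"wy": 0,"wz": 0},
    {"fingers": -0.72,"x": 0.01,"y": 0,"z": -0.0015,"wx": 0,"wy": 0,"wz": 0},
    {"fingers": -0.72,"x": 0.012,"y": 0.0001,"z": -0.0015,"wx": 0,"wy": 0,"wz": 0},
    {"fingers": -0.72,"x": 0.0144,"y": 0.0011,"z": -0.0015,"wx": 0,"wy": 0,"wz": -0.68},
    {"fingers": -0.72,"x": 0.0169,"y": 0.002,"z": -0.0015,"wx": 0,"wy": 0,"wz": -1.35},
    {"fingers": -0.72,"x": 0.0194,"y": 0.003,"z": -0.0015,"wx": 0,"wy": 0,"wz": -2.03},
    {"fingers": -0.72,"x": 0.022,"y": 0.0038,"z": -0.0015,"wx": 0,"wy": 0,"wz": -2.7},
    {"fingers": -0.72,"x": 0.0245,"y": 0.0047,"z": -0.0015,"wx": 0,"wy": 0,"wz": -3.38},
    {"fingers": -0.72,"x": 0.0271,"y": 0.0055,"z": -0.0015,"wx": 0,"wy": 0,"wz": -4.05},
    {"fingers": -0.72,"x": 0.0297,"y": 0.0063,"z": -0.0015,"wx": 0,"wy": 0,"wz": -4.72},
    {"fingers": -0.72,"x": 0.0323,"y": 0.0071,"z": -0.0015,"wx": 0,"wy": 0,"wz": -5.4},
    {"fingers": -0.72,"x": 0.0348,"y": 0.0078,"z": -0.0015,"wx": 0,"wy": 0,"wz": -6.08},
    {"fingers": -0.72,"x": 0.0375,"y": 0.0085,"z": -0.0015,"wx": 0,"wy": 0,"wz": -6.75},
    {"fingers": -0.72,"x": 0.0375,"y": 0.0085,"z": -0.0015,"wx": 0,"wy": 0,"wz": -6.75},
    {"fingers": -0.72,"x": 0.0375,"y": 0.0085,"z": -0.0015,"wx": 0,"wy": 0,"wz": -6.75}
  ]
}}

```text
time: 6.07
ee_pos: [0.6161, 0.0272, 0.0429]
tcp_rot: [-180.0, 0.0, 170.8]
wrist_force: [0.3, 0.5, 0.1]
opening: 0.0121
```

```bash
python3 look.py w5
```

```text
6.0667 [0.6161 0.0272 0.0429] [-180.      0.    170.76] [0.3 0.5 0.1]
[([289.2, 0.0, 368.6, 234.5], 0.57)]
yaw -9.520956051934723
seam [0.51426898 0.04513744]
end [0.62965732 0.02578467]
L 0.1170000000000001
W 0.030710695071410207
```

View pics/w5.png

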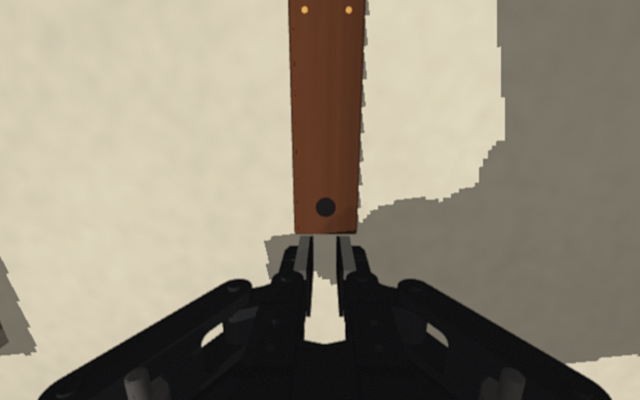

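The push works: the handle end sits flat on both fingers at rows 234–236, and the yaw followed to about -9.4°. I'll run the second half of the arc.

Emit:
{"op": "play_rows", "data": {
  "targets": [
    {"fingers": -0.72,"x": 0.0024,"y": 0.001,"z": 0,"wx": 0,"wy": 0,"wz": -0.68},
    {"fingers": -0.72,"x": 0.0049,"y": 0.0019,"z": 0,"wx": 0,"wy": 0,"wz": -1.35},
    {"fingers": -0.72,"x": 0.0074,"y": 0.0029,"z": 0,"wx": 0,"wy": 0,"wz": -2.03},
    {"fingers": -0.72,"x": 0.01,"y": 0.0037,"z": 0,"wx": 0,"wy": 0,"wz": -2.7},
    {"fingers": -0.72,"x": 0.0125,"y": 0.0046,"z": 0,"wx": 0,"wy": 0,"wz": -3.38},
    {"fingers": -0.72,"x": 0.0151,"y": 0.0054,"z": 0,"wx": 0,"wy": 0,"wz": -4.05},
    {"fingers": -0.72,"x": 0.0177,"y": 0.0062,"z": 0,"wx": 0,"wy": 0,"wz": -4.72},
    {"fingers": -0.72,"x": 0.0203,"y": 0.007,"z": 0,"wx": 0,"wy": 0,"wz": -5.4},
    {"fingers": -0.72,"x": 0.0228,"y": 0.0077,"z": 0,"wx": 0,"wy": 0,"wz": -6.08},
    {"fingers": -0.72,"x": 0.0255,"y": 0.0084,"z": 0,"wx": 0,"wy": 0,"wz": -6.75},
    {"fingers": -0.72,"x": 0.0255,"y": 0.0084,"z": 0,"wx": 0,"wy": 0,"wz": -6.75},
    {"fingers": -0.72,"x": 0.0255,"y": 0.0084,"z": 0,"wx": 0,"wy": 0,"wz": -6.75}
  ]
}}

```text
time: 7.17
ee_pos: [0.5923, 0.0396, 0.0428]
tcp_rot: [-180.0, -0.0, 177.5]
wrist_force: [-0.7, -0.4, 0.6]
opening: 0.012
```

```bash
python3 look.py w6
```

```text
7.1667 [0.5923 0.0396 0.0428] [-180.     -0.    177.51] [-0.7 -0.4  0.6]
[([288.1, 0.0, 371.1, 236.2], 0.67)]
yaw -2.7828198435335154
seam [0.48258871 0.04568653]
end [0.61043776 0.0394721 ]
L 0.1280000000000001
W 0.03068018202712551
```

View pics/w6.png

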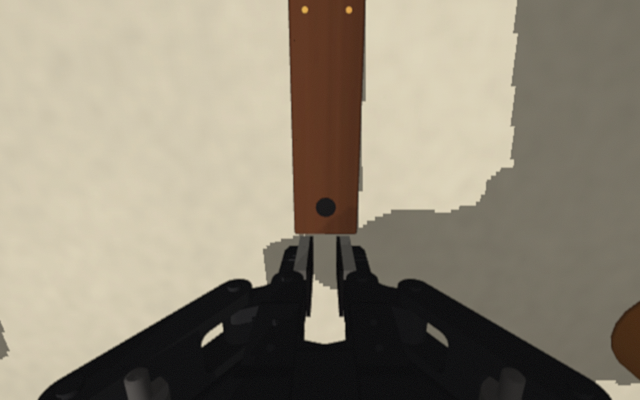

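Emit:
{"op": "play_rows", "data": {
  "targets": [
    {"fingers": -0.72,"x": -0.006,"y": 0,"z": 0,"wx": 0,"wy": 0,"wz": 0},
    {"fingers": -0.72,"x": -0.012,"y": 0,"z": 0,"wx": 0,"wy": 0,"wz": 0},
    {"fingers": -0.72,"x": -0.012,"y": 0,"z": -0.03,"wx": 0,"wy": 0,"wz": 0},
    {"fingers": -0.72,"x": -0.012,"y": 0,"z": -0.07,"wx": 0,"wy": 0,"wz": 0},
    {"fingers": -0.72,"x": 0,"y": 0,"z": -0.11,"wx": 0,"wy": 0,"wz": 0},
    {"fingers": -0.72,"x": 0.03,"y": 0,"z": -0.14,"wx": 0,"wy": 0,"wz": 0},
    {"fingers": -0.72,"x": 0.06,"y": 0,"z": -0.17,"wx": 0,"wy": 0,"wz": 0},
    {"fingers": -0.72,"x": 0.07,"y": 0,"z": -0.18,"wx": 0,"wy": 0,"wz": 0},
    {"fingers": -0.72,"x": 0.07,"y": 0,"z": -0.18,"wx": 0,"wy": 0,"wz": 0},
    {"fingers": -0.72,"x": 0.07,"y": 0,"z": -0.18,"wx": 0,"wy": 0,"wz": 0},
    {"fingers": -0.72,"x": 0.07,"y": 0,"z": -0.18,"wx": 0,"wy": 0,"wz": 0},
    {"fingers": -0.72,"x": 0.07,"y": 0,"z": -0.18,"wx": 0,"wy": 0,"wz": 0}
  ]
}}

```text
time: 8.27
ee_pos: [0.5229, 0.0424, 0.2207]
tcp_rot: [-180.0, -0.2, 177.5]
wrist_force: [0.6, 0.4, -0.6]
opening: 0.012
```

```bash
python3 look.py w7
```

```text
8.2667 [0.5229 0.0424 0.2207] [-1.7998e+02 -1.6000e-01  1.7749e+02] [ 0.6  0.4 -0.6]
[]
```

View pics/w7.png

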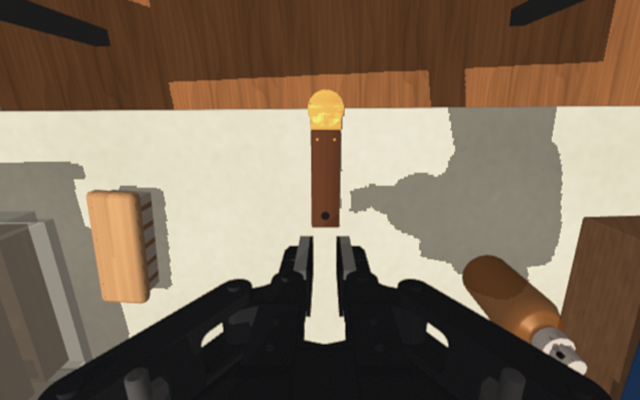

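The tip now sticks out past the edge (edge at row ~109, brass rows 90–130, seam at row 130, handle end at row 227). The network missed the shoehorn here, so I use a hand-set box from the picture.

Run:
```python
from h import *
f=np.load("w7.npz");c=bot.get_calibration("wrist");m=np.zeros((400,640),bool);m[88:229,305:348]=1
for k,v in measure(c,f['p'],f['d'],m).items():print(k,v)
```

```text
yaw -2.770311282022912
seam [0.47085632 0.04648125]
end [0.58022835 0.04118887]
L 0.1095000000000001
W 0.02910176274726358
edge [0.03691616 0.44828735]
edge_yaw -2.114180212800157
n (np.int64(33), 33)
rms 0.00016415305659242066
seam_to_edge 0.020838872573466144
yaw_err -0.6561310692227549
```

Run:
```python
from h import *
c=bot.get_calibration("wrist");print("cam pos",np.linalg.inv(c['camera_from_world'])[:3,3])
f=np.load("w7.npz");W=cloud(c,f['d'])
for col in (260,400):
  for r in range(100,120): print(col,r,f['p'][r,col],W[r,col].round(4))
```

```text
cam pos [0.45068743 0.04584586 0.35205618]
260 100 [ 63 107 168] [ 0.4105 -0.1785 -0.7533]
260 101 [ 64 108 169] [ 0.4139 -0.1784 -0.7508]
260 102 [ 64 108 169] [ 0.4172 -0.179  -0.7522]
260 103 [ 63 108 169] [ 0.4205 -0.1802 -0.7564]
260 104 [ 64 108 169] [ 0.4239 -0.18   -0.7536]
260 105 [ 65 108 170] [ 0.4274 -0.1794 -0.7489]
260 106 [ 63 108 170] [ 0.4307 -0.1806 -0.7529]
260 107 [ 61 105 168] [ 0.4341 -0.181  -0.7529]
260 108 [ 86 119 167] [ 0.4375 -0.1812 -0.7521]
260 109 [152 178 198] [ 0.4478 -0.0206  0.0296]
260 110 [196 222 228] [ 0.4488 -0.0204  0.0308]
260 111 [203 227 232] [ 0.4498 -0.0208  0.0294]
260 112 [201 224 231] [ 0.4508 -0.021   0.0288]
260 113 [200 224 230] [ 0.4518 -0.0211  0.0288]
260 114 [200 224 230] [ 0.4528 -0.0212  0.0292]
260 115 [201 224 230] [0.4507 0.0458 0.3521]
260 116 [200 224 230] [ 0.4548 -0.0213  0.0297]
260 117 [200 224 230] [ 0.4558 -0.0215  0.0292]
260 118 [199 223 229] [ 0.4568 -0.0214  0.0303]
260 119 [200 224 230] [ 0.4579 -0.0217  0.0295]
400 100 [ 58  99 155] [ 0.4328  0.3152 -0.7492]
400 101 [ 58  98 154] [ 0.4361  0.3162 -0.753 ]
400 102 [ 58  97 153] [ 0.4395  0.3165 -0.7539]
400 103 [ 57  97 152] [ 0.4429  0.3156 -0.7498]
400 104 [ 57  97 152] [ 0.4463  0.3159 -0.7507]
400 105 [ 56  97 153] [ 0.4497  0.3169 -0.7544]
400 106 [ 56  95 150] [ 0.4531  0.3152 -0.7471]
400 107 [ 92 120 157] [0.4524 0.1253 0.0278]
400 108 [158 184 199] [0.4534 0.1249 0.0297]
400 109 [203 228 233] [0.4544 0.1251 0.0289]
400 110 [213 233 238] [0.4554 0.125  0.0296]
400 111 [211 231 237] [0.4564 0.1251 0.0293]
400 112 [210 231 236] [0.4574 0.1251 0.0294]
400 113 [209 230 236] [0.4584 0.1248 0.0308]
400 114 [209 230 236] [0.4594 0.1251 0.0297]
400 115 [209 230 236] [0.4604 0.1252 0.0293]
400 116 [209 230 236] [0.4614 0.1249 0.0306]
400 117 [209 230 236] [0.4624 0.1248 0.0312]
400 118 [209 230 236] [0.4635 0.1254 0.0287]
400 119 [209 230 236] [0.4645 0.1252 0.0296]
```

Run:
```python
import cv2
p=cv2.imread("pics/w7.png")[80:150,270:390];cv2.imwrite("pics/w7c.png",cv2.resize(p,None,fx=6,fy=6,interpolation=cv2.INTER_NEAREST))
```

```text
(no output)
```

View pics/w7c.png

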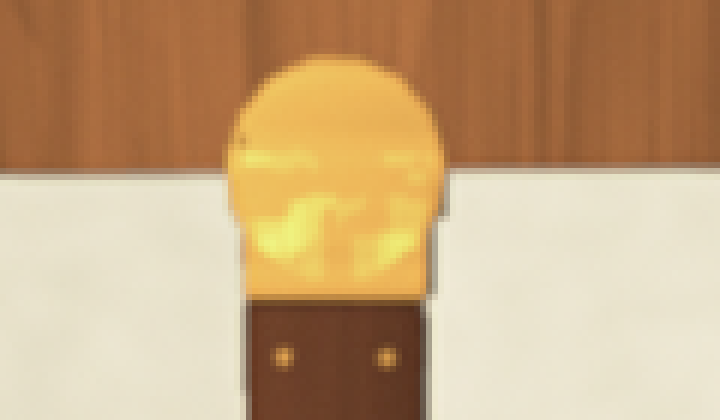

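Emit:
{"op": "play_rows", "data": {
  "targets": [
    {"fingers": -0.72,"x": -0.03,"y": 0,"z": 0.01,"wx": 0,"wy": 0,"wz": 0},
    {"fingers": -0.72,"x": -0.06,"y": 0,"z": 0.03,"wx": 0,"wy": 0,"wz": 0},
    {"fingers": -0.72,"x": -0.082,"y": 0,"z": 0.06,"wx": 0,"wy": 0,"wz": 0},
    {"fingers": -0.72,"x": -0.084,"y": 0,"z": 0.095,"wx": 0,"wy": 0,"wz": 0},
    {"fingers": -0.72,"x": -0.084,"y": 0,"z": 0.13,"wx": 0,"wy": 0,"wz": 0},
    {"fingers": -0.72,"x": -0.084,"y": 0,"z": 0.16,"wx": 0,"wy": 0,"wz": 0},
    {"fingers": -0.72,"x": -0.084,"y": 0,"z": 0.175,"wx": 0,"wy": 0,"wz": 0},
    {"fingers": -0.72,"x": -0.084,"y": 0,"z": 0.18,"wx": 0,"wy": 0,"wz": 0},
    {"fingers": -0.72,"x": -0.084,"y": 0,"z": 0.18,"wx": 0,"wy": 0,"wz": 0},
    {"fingers": -0.72,"x": -0.084,"y": 0,"z": 0.18,"wx": 0,"wy": 0,"wz": 0}
  ]
}}

```text
time: 9.2
ee_pos: [0.6062, 0.0388, 0.0418]
tcp_rot: [-180.0, -0.1, 177.5]
wrist_force: [0.1, 0.3, 0.5]
opening: 0.0118
```

Emit:
{"op": "play_rows", "data": {
  "targets": [
    {"fingers": -0.72,"x": 0.004,"y": 0,"z": 0,"wx": 0,"wy": 0,"wz": 0},
    {"fingers": -0.72,"x": 0.008,"y": 0,"z": 0,"wx": 0,"wy": 0,"wz": 0},
    {"fingers": -0.72,"x": 0.011,"y": 0,"z": 0,"wx": 0,"wy": 0,"wz": 0},
    {"fingers": -0.72,"x": 0.0135,"y": 0,"z": 0,"wx": 0,"wy": 0,"wz": 0},
    {"fingers": -0.72,"x": 0.0155,"y": 0.0001,"z": 0,"wx": 0,"wy": 0,"wz": -0.07},
    {"fingers": -0.72,"x": 0.0175,"y": 0.0002,"z": 0,"wx": 0,"wy": 0,"wz": -0.14},
    {"fingers": -0.72,"x": 0.0195,"y": 0.0003,"z": 0,"wx": 0,"wy": 0,"wz": -0.21},
    {"fingers": -0.72,"x": 0.0215,"y": 0.0004,"z": 0,"wx": 0,"wy": 0,"wz": -0.28},
    {"fingers": -0.72,"x": 0.0235,"y": 0.0005,"z": 0,"wx": 0,"wy": 0,"wz": -0.35},
    {"fingers": -0.72,"x": 0.0255,"y": 0.0006,"z": 0,"wx": 0,"wy": 0,"wz": -0.42},
    {"fingers": -0.72,"x": 0.0275,"y": 0.0007,"z": 0,"wx": 0,"wy": 0,"wz": -0.49},
    {"fingers": -0.72,"x": 0.0295,"y": 0.0008,"z": 0,"wx": 0,"wy": 0,"wz": -0.56},
    {"fingers": -0.72,"x": 0.0315,"y": 0.0009,"z": 0,"wx": 0,"wy": 0,"wz": -0.63},
    {"fingers": -0.72,"x": 0.033,"y": 0.001,"z": 0,"wx": 0,"wy": 0,"wz": -0.7},
    {"fingers": -0.72,"x": 0.0335,"y": 0.001,"z": 0,"wx": 0,"wy": 0,"wz": -0.7},
    {"fingers": -0.72,"x": 0.0335,"y": 0.001,"z": 0,"wx": 0,"wy": 0,"wz": -0.7},
    {"fingers": -0.72,"x": 0.0335,"y": 0.001,"z": 0,"wx": 0,"wy": 0,"wz": -0.7},
    {"fingers": -0.72,"x": 0.0335,"y": 0.001,"z": 0,"wx": 0,"wy": 0,"wz": -0.7}
  ]
}}

```text
time: 10.7
ee_pos: [0.5729, 0.0413, 0.0427]
tcp_rot: [180.0, -0.0, 178.2]
wrist_force: [-0.2, -0.5, -0.3]
opening: 0.0116
```

Emit:
{"op": "play_rows", "data": {
  "targets": [
    {"fingers": -0.72,"x": -0.006,"y": 0,"z": 0,"wx": 0,"wy": 0,"wz": 0},
    {"fingers": -0.72,"x": -0.012,"y": 0,"z": 0,"wx": 0,"wy": 0,"wz": 0},
    {"fingers": -0.72,"x": -0.012,"y": 0,"z": -0.03,"wx": 0,"wy": 0,"wz": 0},
    {"fingers": -0.72,"x": -0.012,"y": 0,"z": -0.07,"wx": 0,"wy": 0,"wz": 0},
    {"fingers": -0.72,"x": 0,"y": 0,"z": -0.11,"wx": 0,"wy": 0,"wz": 0},
    {"fingers": -0.72,"x": 0.03,"y": 0,"z": -0.14,"wx": 0,"wy": 0,"wz": 0},
    {"fingers": -0.72,"x": 0.05,"y": 0,"z": -0.17,"wx": 0,"wy": 0,"wz": 0},
    {"fingers": -0.72,"x": 0.05,"y": 0,"z": -0.18,"wx": 0,"wy": 0,"wz": 0},
    {"fingers": -0.72,"x": 0.05,"y": 0,"z": -0.18,"wx": 0,"wy": 0,"wz": 0},
    {"fingers": -0.72,"x": 0.05,"y": 0,"z": -0.18,"wx": 0,"wy": 0,"wz": 0},
    {"fingers": -0.72,"x": 0.05,"y": 0,"z": -0.18,"wx": 0,"wy": 0,"wz": 0},
    {"fingers": -0.72,"x": 0.05,"y": 0,"z": -0.18,"wx": 0,"wy": 0,"wz": 0}
  ]
}}

```text
time: 11.7
ee_pos: [0.523, 0.0428, 0.2208]
tcp_rot: [-180.0, -0.2, 178.2]
wrist_force: [-0.1, -0.7, -0.6]
opening: 0.0121
```

```bash
python3 look.py w8
python3 - <<'E'
import cv2
p=cv2.imread("pics/w8.png")[60:240,240:410];cv2.imwrite("pics/w8c.png",cv2.resize(p,None,fx=3.3,fy=3.3,interpolation=cv2.INTER_NEAREST))
E
```

```text
11.7 [0.523  0.0428 0.2208] [-1.7998e+02 -1.6000e-01  1.7820e+02] [-0.1 -0.7 -0.6]
[([306.0, 69.7, 346.0, 213.2], 0.69), ([1.1, 110.1, 637.5, 356.9], 0.25)]
yaw -1.8408437728025875
seam [0.45260244 0.04642194]
end [0.56104644 0.04293657]
L 0.1085000000000001
W 0.0290730450974441
edge [0.03667188 0.44845217]
edge_yaw -2.100202707162594
n (np.int64(33), 33)
rms 0.00015370090062332372
seam_to_edge 0.0024462438460569128
yaw_err 0.2593589343600067
```

View pics/w8c.png

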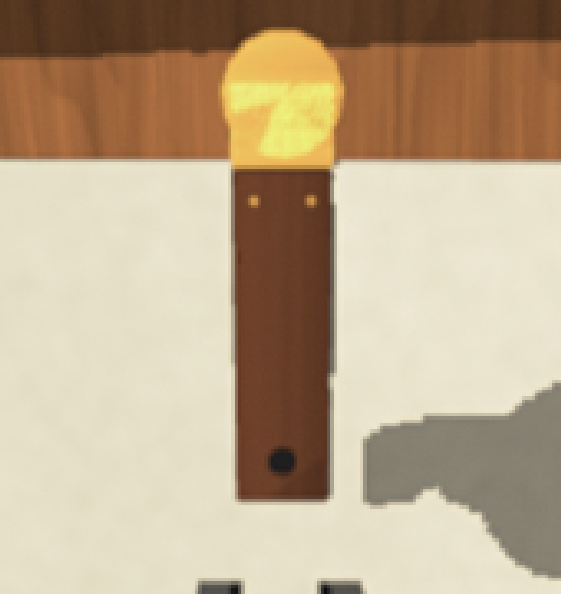

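Emit:
{"op": "play_rows", "data": {
  "targets": [
    {"fingers": -0.72,"x": -0.03,"y": 0,"z": 0.01,"wx": 0,"wy": 0,"wz": 0.3},
    {"fingers": -0.72,"x": -0.062,"y": 0,"z": 0.04,"wx": 0,"wy": 0,"wz": 0.3},
    {"fingers": -0.72,"x": -0.064,"y": 0,"z": 0.075,"wx": 0,"wy": 0,"wz": 0.3},
    {"fingers": -0.72,"x": -0.064,"y": 0,"z": 0.11,"wx": 0,"wy": 0,"wz": 0.3},
    {"fingers": -0.72,"x": -0.064,"y": 0,"z": 0.145,"wx": 0,"wy": 0,"wz": 0.3},
    {"fingers": -0.72,"x": -0.064,"y": 0,"z": 0.17,"wx": 0,"wy": 0,"wz": 0.3},
    {"fingers": -0.72,"x": -0.064,"y": 0,"z": 0.18,"wx": 0,"wy": 0,"wz": 0.3},
    {"fingers": -0.72,"x": -0.064,"y": 0,"z": 0.18,"wx": 0,"wy": 0,"wz": 0.3},
    {"fingers": -0.72,"x": -0.064,"y": 0,"z": 0.18,"wx": 0,"wy": 0,"wz": 0.3},
    {"fingers": -0.72,"x": -0.058,"y": 0,"z": 0.18,"wx": 0,"wy": 0,"wz": 0.3},
    {"fingers": -0.72,"x": -0.053,"y": 0,"z": 0.18,"wx": 0,"wy": 0,"wz": 0.3},
    {"fingers": -0.72,"x": -0.051,"y": 0,"z": 0.18,"wx": 0,"wy": 0,"wz": 0.3},
    {"fingers": -0.72,"x": -0.0495,"y": 0,"z": 0.18,"wx": 0,"wy": 0,"wz": 0.3},
    {"fingers": -0.72,"x": -0.0485,"y": 0,"z": 0.18,"wx": 0,"wy": 0,"wz": 0.3},
    {"fingers": -0.72,"x": -0.0477,"y": 0,"z": 0.18,"wx": 0,"wy": 0,"wz": 0.3},
    {"fingers": -0.72,"x": -0.0477,"y": 0,"z": 0.18,"wx": 0,"wy": 0,"wz": 0.3},
    {"fingers": -0.72,"x": -0.0477,"y": 0,"z": 0.18,"wx": 0,"wy": 0,"wz": 0.3},
    {"fingers": -0.72,"x": -0.0477,"y": 0,"z": 0.18,"wx": 0,"wy": 0,"wz": 0.3}
  ]
}}

```text
time: 13.3
ee_pos: [0.5707, 0.0414, 0.0428]
tcp_rot: [180.0, 0.0, 177.9]
wrist_force: [-0.1, 0.4, -0.4]
opening: 0.0121
```

Emit:
{"op": "play_rows", "data": {
  "targets": [
    {"fingers": -0.72,"x": -0.006,"y": 0,"z": 0,"wx": 0,"wy": 0,"wz": 0},
    {"fingers": -0.72,"x": -0.012,"y": 0,"z": 0,"wx": 0,"wy": 0,"wz": 0},
    {"fingers": -0.72,"x": -0.012,"y": 0,"z": -0.03,"wx": 0,"wy": 0,"wz": 0},
    {"fingers": -0.72,"x": -0.012,"y": 0,"z": -0.07,"wx": 0,"wy": 0,"wz": 0},
    {"fingers": -0.72,"x": 0,"y": 0,"z": -0.11,"wx": 0,"wy": 0,"wz": 0},
    {"fingers": -0.72,"x": 0.03,"y": 0,"z": -0.14,"wx": 0,"wy": 0,"wz": 0},
    {"fingers": -0.72,"x": 0.05,"y": 0,"z": -0.14,"wx": 0,"wy": 0,"wz": 0},
    {"fingers": -0.72,"x": 0.05,"y": 0,"z": -0.14,"wx": 0,"wy": 0,"wz": 0},
    {"fingers": -0.72,"x": 0.05,"y": 0,"z": -0.14,"wx": 0,"wy": 0,"wz": 0},
    {"fingers": -0.72,"x": 0.05,"y": 0,"z": -0.14,"wx": 0,"wy": 0,"wz": 0},
    {"fingers": -0.72,"x": 0.05,"y": 0,"z": -0.14,"wx": 0,"wy": 0,"wz": 0},
    {"fingers": -0.72,"x": 0.05,"y": 0,"z": -0.14,"wx": 0,"wy": 0,"wz": 0}
  ]
}}

```text
time: 14.3
ee_pos: [0.5211, 0.0432, 0.1817]
tcp_rot: [-180.0, -0.1, 177.9]
wrist_force: [0.7, -0.8, -0.6]
opening: 0.0119
```

```bash
python3 look.py w9
python3 - <<'E'
import cv2
p=cv2.imread("pics/w9.png")[30:240,240:410];cv2.imwrite("pics/w9c.png",cv2.resize(p,None,fx=2.8,fy=2.8,interpolation=cv2.INTER_NEAREST))
E
```

```text
14.3 [0.5211 0.0432 0.1817] [-1.7999e+02 -9.0000e-02  1.7790e+02] [ 0.7 -0.8 -0.6]
[([304.4, 61.4, 348.0, 223.7], 0.84)]
yaw -1.9719858239302557
seam [0.45032012 0.04675196]
end [0.55875587 0.04301838]
L 0.1085000000000001
W 0.029605599347190467
edge [0.03996971 0.4474101 ]
edge_yaw -2.2888772558702644
n (np.int64(33), 33)
rms 0.00019809553732838022
seam_to_edge 0.0010405307716843631
yaw_err 0.3168914319400087
```

View pics/w9c.png

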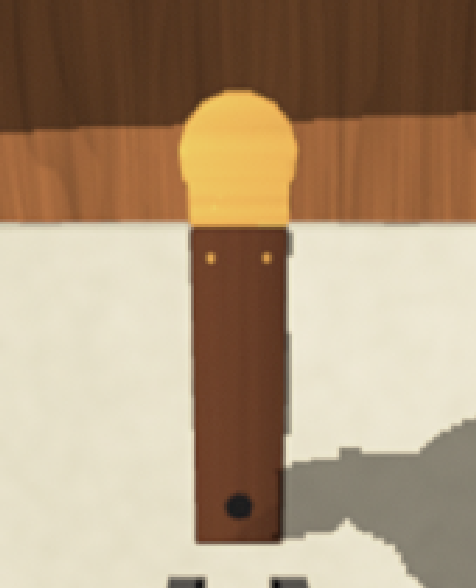

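Emit:
{"op": "play_rows", "data": {
  "targets": [
    {"fingers": -0.72,"x": -0.03,"y": 0,"z": 0,"wx": 0,"wy": 0,"wz": 0.2},
    {"fingers": -0.72,"x": -0.062,"y": 0,"z": 0.01,"wx": 0,"wy": 0,"wz": 0.2},
    {"fingers": -0.72,"x": -0.064,"y": 0,"z": 0.045,"wx": 0,"wy": 0,"wz": 0.2},
    {"fingers": -0.72,"x": -0.064,"y": 0,"z": 0.08,"wx": 0,"wy": 0,"wz": 0.2},
    {"fingers": -0.72,"x": -0.064,"y": 0,"z": 0.115,"wx": 0,"wy": 0,"wz": 0.2},
    {"fingers": -0.72,"x": -0.064,"y": 0,"z": 0.135,"wx": 0,"wy": 0,"wz": 0.2},
    {"fingers": -0.72,"x": -0.064,"y": 0,"z": 0.14,"wx": 0,"wy": 0,"wz": 0.2},
    {"fingers": -0.72,"x": -0.064,"y": 0,"z": 0.14,"wx": 0,"wy": 0,"wz": 0.2},
    {"fingers": -0.72,"x": -0.064,"y": 0,"z": 0.14,"wx": 0,"wy": 0,"wz": 0.2},
    {"fingers": -0.72,"x": -0.058,"y": 0,"z": 0.14,"wx": 0,"wy": 0,"wz": 0.2},
    {"fingers": -0.72,"x": -0.053,"y": 0,"z": 0.14,"wx": 0,"wy": 0,"wz": 0.2},
    {"fingers": -0.72,"x": -0.051,"y": 0,"z": 0.14,"wx": 0,"wy": 0,"wz": 0.2},
    {"fingers": -0.72,"x": -0.05,"y": 0,"z": 0.14,"wx": 0,"wy": 0,"wz": 0.2},
    {"fingers": -0.72,"x": -0.0494,"y": 0,"z": 0.14,"wx": 0,"wy": 0,"wz": 0.2},
    {"fingers": -0.72,"x": -0.0489,"y": 0,"z": 0.14,"wx": 0,"wy": 0,"wz": 0.2},
    {"fingers": -0.72,"x": -0.0489,"y": 0,"z": 0.14,"wx": 0,"wy": 0,"wz": 0.2},
    {"fingers": -0.72,"x": -0.0489,"y": 0,"z": 0.14,"wx": 0,"wy": 0,"wz": 0.2}
  ]
}}

```text
time: 15.82
ee_pos: [0.5697, 0.0414, 0.0429]
tcp_rot: [180.0, 0.0, 177.7]
wrist_force: [-0.0, 0.1, -0.6]
opening: 0.0118
```

Emit:
{"op": "play_rows", "data": {
  "targets": [
    {"fingers": -0.72,"x": -0.006,"y": 0,"z": 0,"wx": 0,"wy": 0,"wz": 0},
    {"fingers": -0.72,"x": -0.012,"y": 0,"z": 0,"wx": 0,"wy": 0,"wz": 0},
    {"fingers": -0.72,"x": -0.012,"y": 0,"z": -0.03,"wx": 0,"wy": 0,"wz": 0},
    {"fingers": -0.72,"x": -0.012,"y": 0,"z": -0.06,"wx": 0,"wy": 0,"wz": 0},
    {"fingers": -0.72,"x": 0.01,"y": 0,"z": -0.08,"wx": 0,"wy": 0,"wz": 0},
    {"fingers": -0.72,"x": 0.04,"y": 0,"z": -0.08,"wx": 0,"wy": 0,"wz": 0},
    {"fingers": -0.72,"x": 0.05,"y": 0,"z": -0.08,"wx": 0,"wy": 0,"wz": 0},
    {"fingers": -0.72,"x": 0.05,"y": 0,"z": -0.08,"wx": 0,"wy": 0,"wz": 0},
    {"fingers": -0.72,"x": 0.05,"y": 0,"z": -0.08,"wx": 0,"wy": 0,"wz": 0},
    {"fingers": -0.72,"x": 0.05,"y": 0,"z": -0.08,"wx": 0,"wy": 0,"wz": 0},
    {"fingers": -0.72,"x": 0.05,"y": 0,"z": -0.08,"wx": 0,"wy": 0,"wz": 0},
    {"fingers": -0.72,"x": 0.05,"y": 0,"z": -0.08,"wx": 0,"wy": 0,"wz": 0}
  ]
}}

```text
time: 16.82
ee_pos: [0.5201, 0.0434, 0.1222]
tcp_rot: [-180.0, -0.0, 177.7]
wrist_force: [-0.5, 1.1, 0.6]
opening: 0.0119
```

```bash
python3 look.py w10
python3 - <<'E'
import cv2
p=cv2.imread("pics/w10.png")[20:230,240:410];cv2.imwrite("pics/w10c.png",cv2.resize(p,None,fx=2.8,fy=2.8,interpolation=cv2.INTER_NEAREST))
p=cv2.imread("pics/w10.png")
for r in range(104,120):print(r,p[r,290],p[r,324],p[r,370])
E
```

```text
16.8167 [0.5201 0.0434 0.1222] [-1.7999e+02 -5.0000e-02  1.7770e+02] [-0.5  1.1  0.6]
[([295.4, 49.3, 355.2, 252.1], 0.84)]
yaw -2.061894917661628
seam [0.44924763 0.04679653]
end [0.55767738 0.0428928 ]
L 0.1085000000000001
W 0.030159438000487808
edge [0.04359455 0.44633815]
edge_yaw -2.496203180746529
n (np.int64(32), 33)
rms 0.0007149015852186902
seam_to_edge 0.000868580394271368
yaw_err 0.43430826308490067
104 [ 59  98 153] [106 214 235] [ 54  92 144]
105 [ 57  97 152] [103 209 234] [ 54  92 144]
106 [ 53  95 150] [ 94 191 234] [ 52  90 143]
107 [ 51  92 147] [ 88 179 233] [ 54  92 144]
108 [ 78 111 156] [ 88 178 235] [ 98 129 166]
109 [148 174 192] [ 86 175 234] [168 196 212]
110 [194 220 225] [ 68 138 189] [192 218 223]
111 [178 202 205] [ 41  75 109] [162 184 188]
112 [160 181 188] [36 54 93] [157 178 187]
113 [178 202 212] [ 38  59 101] [184 210 220]
114 [194 220 226] [ 40  61 104] [198 224 229]
115 [197 222 229] [ 40  62 104] [200 225 230]
116 [199 223 229] [ 39  60 104] [201 225 231]
117 [198 223 228] [ 41  62 104] [201 225 231]
118 [199 223 229] [ 39  60 103] [201 224 231]
119 [198 223 229] [ 40  61 103] [200 225 231]
```

View pics/w10c.png

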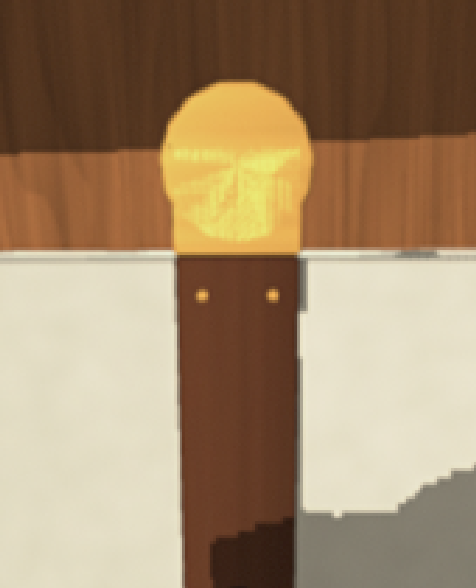

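Run:
```python
from h import *
c=bot.get_calibration("wrist");print("cam pos",np.linalg.inv(c['camera_from_world'])[:3,3])
f=np.load("w10.npz");W=cloud(c,f['d'])
for r in range(105,120):
  for a,b in((275,300),(365,385)):
    w=W[r,a:b];w=w[f['d'][r,a:b]>0];print(r,np.median(w,0).round(4),w[:,2].std().round(4),end=' | ')
  print()
for col in (150,200,250,290,310,340,370,420,500,550,600):
    g=f['p'][100:120,col,1].astype(int);print(col,g.tolist())
p=f['p'][95:125,180:470];cv2.imwrite("pics/w10d.png",cv2.resize(p,None,fx=2.7,fy=12,interpolation=cv2.INTER_NEAREST))
```

```text
cam pos [0.44763125 0.04652425 0.25326234]
105 [ 0.4328 -0.0716 -0.7518] 0.0016 | 105 [ 0.4445  0.2107 -0.751 ] 0.0018 | 
106 [ 0.4359 -0.0722 -0.7515] 0.0019 | 106 [ 0.4476  0.2105 -0.7511] 0.0013 | 
107 [ 0.4389 -0.0725 -0.7512] 0.0014 | 107 [ 0.4507  0.21   -0.751 ] 0.002 | 
108 [ 0.442  -0.0725 -0.7507] 0.0017 | 108 [ 0.4538  0.2105 -0.7506] 0.0016 | 
109 [ 0.4454 -0.061  -0.6488] 0.0019 | 109 [ 0.4529  0.1397 -0.3181] 0.0008 | 
110 [ 0.448  -0.0215 -0.3186] 0.0009 | 110 [ 0.4547  0.1399 -0.3187] 0.0008 | 
111 [0.4485 0.0186 0.0185] 0.0028 | 111 [0.4511 0.0833 0.0276] 0.0006 | 
112 [0.4492 0.0196 0.0289] 0.0006 | 112 [0.4518 0.0833 0.0288] 0.0006 | 
113 [0.4499 0.0201 0.0289] 0.0006 | 113 [0.4525 0.083  0.0296] 0.0005 | 
114 [0.4505 0.0196 0.0296] 0.0007 | 114 [0.4532 0.0832 0.0293] 0.0006 | 
115 [0.4513 0.0195 0.0292] 0.0006 | 115 [0.4539 0.0832 0.0293] 0.0008 | 
116 [0.452  0.0195 0.029 ] 0.0008 | 116 [0.4546 0.083  0.0296] 0.0007 | 
117 [0.4526 0.0195 0.0294] 0.0008 | 117 [0.4553 0.0831 0.0293] 0.0007 | 
118 [0.4533 0.0195 0.0293] 0.0008 | 118 [0.456  0.083  0.0295] 0.0007 | 

[... 455 characters left out ...]
23, 223, 223]
310 [206, 195, 190, 189, 190, 191, 187, 184, 184, 181, 143, 75, 55, 62, 64, 65, 64, 63, 65, 64]
340 [177, 178, 180, 181, 181, 179, 178, 174, 173, 169, 129, 66, 49, 54, 54, 54, 55, 55, 55, 54]
370 [93, 91, 92, 93, 92, 92, 90, 92, 129, 196, 218, 184, 178, 210, 224, 225, 225, 225, 224, 225]
420 [94, 95, 94, 94, 94, 93, 91, 98, 143, 195, 198, 178, 194, 217, 224, 225, 225, 224, 224, 224]
500 [104, 105, 105, 106, 106, 104, 104, 113, 144, 149, 122, 114, 123, 126, 125, 127, 126, 125, 125, 126]
550 [95, 94, 94, 95, 94, 93, 90, 105, 164, 203, 179, 126, 119, 124, 125, 126, 125, 126, 126, 125]
600 [89, 89, 89, 91, 90, 89, 86, 112, 179, 207, 167, 123, 119, 123, 124, 125, 125, 124, 124, 124]
```

View pics/w10d.png

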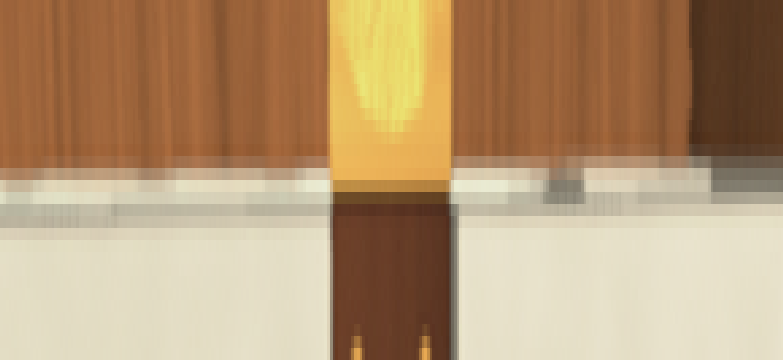

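This closer view shows that the thin white strip at rows 109–111 is the lower shelf tier, by its depth of z≈-0.32. So the real board edge is at row ~111 and the seam at row ~110.4, within about 0.5 mm of it. Before handing in, I check the neighbours against the first pictures.

Run:
```python
from h import *
for n in ["scene","top"]:
    p,d=bot.camera(n);cv2.imwrite(f"pics/{n}1.png",p)
    a=np.load(n+"0.npz")['p']
    for q in ["spray_bottle","scrub_brush"]:
        m=np.load(f"m_{n}_{q}.npy");print(n,q,np.median(abs(p.astype(int)-a)[m]),np.percentile(abs(p.astype(int)-a)[m],95))
p=cv2.imread("pics/scene1.png")[120:320,200:460];q=cv2.imread("pics/top1.png")[100:300,200:530]
cv2.imwrite("pics/s1c.png",cv2.resize(p,None,fx=3,fy=3,interpolation=cv2.INTER_CUBIC))
cv2.imwrite("pics/t1c.png",cv2.resize(q,None,fx=2.4,fy=2.4,interpolation=cv2.INTER_CUBIC))
```

```text
scene spray_bottle 1.0 18.0
scene scrub_brush 1.0 2.0
top spray_bottle 5.0 13.0
top scrub_brush 2.0 5.0
```

View pics/s1c.png

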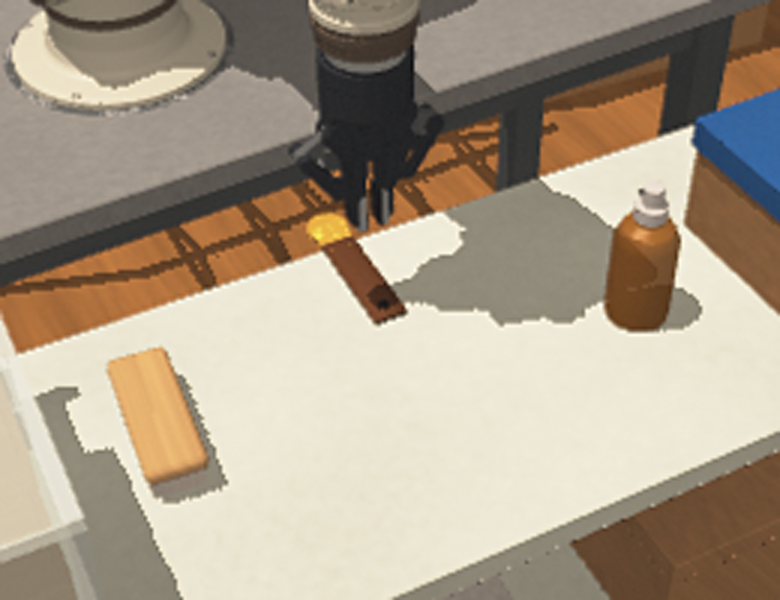

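View pics/t1c.png

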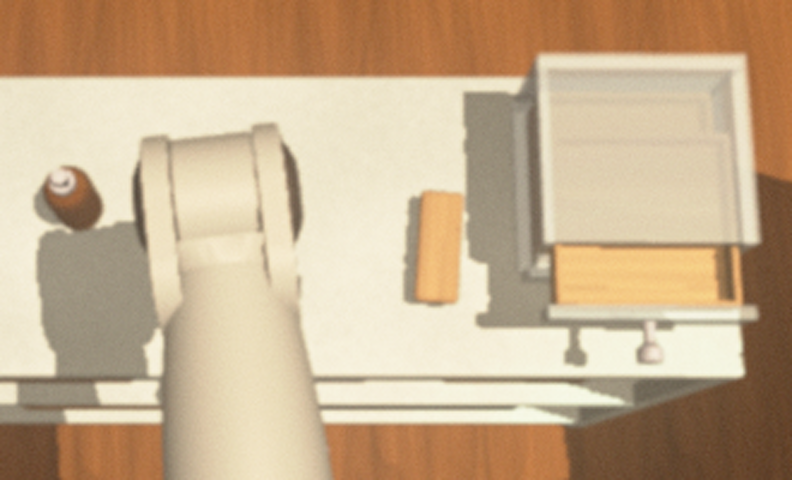

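The scene view shows the seam on the front edge line with only the brass out over it. The bottle, brush and open drawer have not moved, and the gripper is clear above.

```bash
python3 -c "
from workcell import bot
o=bot.get_obs();print(o['time'],o['wrist_force']);print(bot.job_done())"
```

```text
17.0167 [ 0.33042105 -0.82434113 -0.43172536]
the job is handed in; nothing more can be done
None
```

The shoehorn now lies flat with just its brass tip past the front edge and the seam over the edge. I pushed it only from its square handle end, first along an arc to straighten it, then straight out in short steps. The job was handed in at 17.0 s, with the gripper clear of everything.

- **Seam:** My last check puts it within about 0.5–1 mm of the edge, most likely slightly past it.
- **Angle:** The shoehorn points at -2.06°. The edge's square direction measured -2.1° in the two clearest wrist views, so it is square to within a few tenths of a degree.
- **Other objects:** The bottle and brush look unchanged from the first pictures. The open drawer also looks unmoved, by eye only.
- **Checks that disagreed:**
  - In the final close-up, my edge finder locked partly onto the lower shelf tier. It read the seam as 0.9 mm short of the edge and the angle as 0.43° off. I went by the depth data and the earlier wrist pictures instead.
  - The top and scene cameras put the edge about 6–8 mm farther from the robot than the wrist camera did. I used only distances measured within a single wrist picture.

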